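Feel two polishing spindles for bearing play and cap the worn one

TASK

One of these two polishing spindles has a worn bearing. Rock each by its head, the left-hand unit first and each first to the left and then to the right, pushing until it resists with about 8 N on either side (hold each push for half a second, never more than 14 N), to feel which one has free play. Then set the red cap gently over the head of the worn spindle, let go, and leave the other things where they are.

Things in the scene. Friction and masses are not known exactly. Their poses are not given: they have to be found in the camera images.
- unit_a: one of two look-alike spindle units screwed to the worktop; which one stands left varies. Origin: centre of the underside of its grey base plate (80 mm along x, 90 mm along y, 10 mm thick; fixed). x runs along the hinge pin, 25 mm up between two aluminium cheeks (40 mm high); the spindle rocks only about this pin, towards the unit's +y (left, roughly world +y) or -y (right)
- head_a (a point): centre of the black head (28 mm round, 30 mm high) on the spindle shaft (14 mm round) of unit_a, 100 mm above the worktop and 75 mm above the pin when upright; push its side here. A sound spindle gives only by its rubber mount: 2 mm here per 4 N, springing back. A worn one first moves freely some mm either way from upright and stays where left, then meets its stop and gives like the sound one
- top_a (a point): centre of the flat top of the head of unit_a, on the spindle axis, 115 mm above the worktop when upright; moves with the spindle
- housing_a (a point): point on the axis of the aluminium bearing housing (40 mm round) of unit_a, 35 mm above the pin. The housing tilts only as the rubber mount yields: 0.9 mm here along the unit's y for 4 N at the head, 3.3 mm for 14 N
- unit_b: one of two look-alike spindle units screwed to the worktop; which one stands left varies. Origin: centre of the underside of its grey base plate (80 mm along x, 90 mm along y, 10 mm thick; fixed). x runs along the hinge pin, 25 mm up between two aluminium cheeks (40 mm high); the spindle rocks only about this pin, towards the unit's +y (left, roughly world +y) or -y (right)
- head_b (a point): centre of the black head (28 mm round, 30 mm high) on the spindle shaft (14 mm round) of unit_b, 100 mm above the worktop and 75 mm above the pin when upright; push its side here. A sound spindle gives only by its rubber mount: 2 mm here per 4 N, springing back. A worn one first moves freely some mm either way from upright and stays where left, then meets its stop and gives like the sound one
- top_b (a point): centre of the flat top of the head of unit_b, on the spindle axis, 115 mm above the worktop when upright; moves with the spindle
- housing_b (a point): point on the axis of the aluminium bearing housing (40 mm round) of unit_b, 35 mm above the pin. The housing tilts only as the rubber mount yields: 0.9 mm here along the unit's y for 4 N at the head, 3.3 mm for 14 N
- cap_grip (a point): grip point on the knob of the red out-of-service cap, on its axis, 50 mm above its rim. The cap (about 50 g) is an inverted cup, 41 mm outside and 35 mm inside diameter, 21 mm deep, its shoulder 26 mm above the rim; the knob (18 mm round, top 62 mm above the rim) stands on the shoulder. It starts on the worktop, rim down
- cap_inside (a point): centre of the cap's inner ceiling, 21 mm above its rim and 29 mm below cap_grip; it rests on the flat top of the spindle's head when the cap is on
- mount_specimen_33_mid (a point): bystander, to be left alone: green 30 mm round resin specimen, 19 mm high; this point is its centre, half-way up
- objective_20x_mid (a point): bystander, to be left alone: silver microscope objective, 26 mm round, 41 mm high, standing on end; this point is its centre, half-way up
- test_block_round_mid (a point): bystander, to be left alone: grey steel disc, 55 mm round, 11 mm high; this point is its centre, half-way up
- cap: the red cap as a whole; origin at the centre of its rim
There are look-alikes about, which are no part of the job. Of the things like the cap, leave any that is brown; of the rest the larger one is meant.

How it is judged:
On the way, in this order (a step that is already met when the one before it is completed fails the run):
1. the left-hand spindle is pushed to the left with at least 4 N, the other one not loaded (((world y of unit_a above 0.21 m and y of housing_a in the frame of unit_a above 0.0009 m and y of housing_b in the frame of unit_b between -0.00045 and 0.00045 m) or (world y of unit_b above 0.21 m and y of housing_b in the frame of unit_b above 0.0009 m and y of housing_a in the frame of unit_a between -0.00045 and 0.00045 m))), for 0.2 s.
2. the left-hand spindle is pushed to the right with at least 4 N, the other one not loaded (((world y of unit_a above 0.21 m and y of housing_a in the frame of unit_a below -0.0009 m and y of housing_b in the frame of unit_b between -0.00045 and 0.00045 m) or (world y of unit_b above 0.21 m and y of housing_b in the frame of unit_b below -0.0009 m and y of housing_a in the frame of unit_a between -0.00045 and 0.00045 m))), for 0.2 s.
3. the right-hand spindle is pushed to the left with at least 4 N, the other one not loaded (((world y of unit_a below 0.21 m and y of housing_a in the frame of unit_a above 0.0009 m and y of housing_b in the frame of unit_b between -0.00045 and 0.00045 m) or (world y of unit_b below 0.21 m and y of housing_b in the frame of unit_b above 0.0009 m and y of housing_a in the frame of unit_a between -0.00045 and 0.00045 m))), for 0.2 s.
4. the right-hand spindle is pushed to the right with at least 4 N, the other one not loaded (((world y of unit_a below 0.21 m and y of housing_a in the frame of unit_a below -0.0009 m and y of housing_b in the frame of unit_b between -0.00045 and 0.00045 m) or (world y of unit_b below 0.21 m and y of housing_b in the frame of unit_b below -0.0009 m and y of housing_a in the frame of unit_a between -0.00045 and 0.00045 m))), for 0.2 s.
At the end, for the whole second after the job is handed in: the cap sits on the head of the worn spindle, its inner ceiling within 8 mm of the head's top centre, within 0.2 rad of upright, at rest and released; the three bystanders are within 15 mm of where they stood (distance between cap_inside and top_a below 0.008 m and angle between cap's own z axis and vertical below 0.2 rad and linear speed of cap below 0.02 m/s and distance of each of mount_specimen_33_mid, objective_20x_mid, test_block_round_mid from where it was at the start of the episode below 0.015 m); the robot touches nothing.
It fails at once if a spindle is pushed sideways with more than 14 N (its housing point shifts over 3.3 mm) (y of housing_a in the frame of unit_a above 0.0033 m or y of housing_a in the frame of unit_a below -0.0033 m or y of housing_b in the frame of unit_b above 0.0033 m or y of housing_b in the frame of unit_b below -0.0033 m).
It fails at once if the cap is pressed onto a unit with more than 40 N (contact force between cap and unit_a above 40 N or contact force between cap and unit_b above 40 N).
It fails at once if a bystander is moved more than 15 mm (distance of any of mount_specimen_33_mid, objective_20x_mid, test_block_round_mid from where it was at the start of the episode above 0.015 m).
It also fails if it takes over 64 s, if anything falls off the work surface, if the arm or the gripper's body presses on something with over 40 N, if the wrist force passes 120 N, or if a joint passes its speed limit or range.

ROBOT

A 6-joint arm with a two-finger parallel gripper is mounted at the origin on a cart in front of the work surface, level with it; the furniture and walls round the work are solid. World frame = base frame: x ahead of the robot, y to its left, z up, the work surface at z = 0. Lengths are in m, angles in rad, forces in N, time in s.
With the tool pointing down it reaches from about 0.325 to 0.925 m from the base axis. Payload 3.1 kg.
Tool frame: the origin (TCP) lies at the centre of the arm's flange, where the gripper is bolted on; the fingertips stand 173 mm ahead of it and the grasp point (between the pads) lies 155 mm ahead of it; z points along the fingers, y is the direction in which the jaws open and shut (so a half turn about z gives the same grasp; the last joint's range is limited). The gripper opens to 85 mm and grips with 20 to 120 N. Pads are 22 mm wide; open, the fingers measure 114 mm over their backs; the gripper's body (76 mm by 85 mm) begins 54 mm behind the grasp point. The pads swing forward as they close: fully open they stand 13 mm farther back than shut.
Start: joints at [1.093, 0.217, 1.613, -0, 1.311, -0.112], TCP at [0.224, 0.584, 0.405] pointing down, gripper open.
Joint ranges: [-2.75, 2.75], [-0.78, 2.1], [0.31, 2.55], [-1.13, 4.27], [0.13, 2.63], [-2.58, 2.58]. Speed limits (rad/s): [2.79, 2.79, 3.14, 3.14, 3.14, 3.14].

INTERFACE

Orientations are given as a 3x3 rotation matrix whose columns are the frame's x, y, z axes.
In Python, from rig import ctrl gives the robot as it stands.
- The arm moves only by the tool carry_out, never from a script. Its argument "plan" is a list of rows, each a list of 2 entries, a list of its own where there are three numbers: the shift along the tool's x, y, z in cm, then the turn, a rotation vector about the tool's x, y, z in rad. In form: [[[x, y, z], [ax, ay, az]], ...]. A call has 1 to 12 rows; each row shifts and turns the commanded pose from where the row before left it, along the tool's axes as they then stand; what a row does not reach is not made up. A row lasts 1/8 s, in which the tool goes at most 62.5 mm and 10.7 degrees, less where a joint would pass 70% of its speed; a pose out of reach is approached as far as the arm can. A call with a gripper value outside its range is refused whole. "jaw" is the finger opening in cm, from 0 to 8.54, set as the call begins (left out, the last holds). The fingers move at their own pace and stop on an object; "force" is the grip in N (left out, the last holds). Time passes only in rows, so rows that do not move let the fingers close. It gives the time, the measured TCP pose, the force and the opening at its end, in the units of the state.
- ctrl.sense(): the state, without advancing time (a new reading comes with each control period).
- ctrl.grab_frame(name): name is "side" or "top"; returns (picture, depth): 480x640x3 uint8, red, green, blue; 480x640 float32, m along the optical axis (not along the pixel's ray), 0 where there is no reading.
- ctrl.camera_model(name): a dict with "fovy" (degrees; the focal length in pixels is half the picture's height over the tangent of half this angle, whatever the lens; pixels are square), "cx", "cy" (the principal point, pixels), "R" (3x3) and "t" (3): a world point X has camera coordinates R X + t. Camera axes: x right, y down, z forward; pixel columns grow to the right and rows downward; lengths in m; the calibration is good to about 2 mm. A picture is of the moment at which its call begins. camera_model takes no time and is no camera call.
- ctrl.finish_job(): hands the job in, once; it reports no verdict.
The state is a dict: "time_s": time; "joint_positions": joint angles; "qd": joint speeds; "effort": joint torques, N m; "ee_pos": TCP position; "tool_rot": TCP orientation; "ft_force": force on the tool from outside, world axes, zero at the start; "moment": the same for the moment, N m; "finger_gap": finger opening in m.
Only numpy, scipy, OpenCV 4.12 (cv2) and the standard library are available. Lean on these libraries where they do the work, as an engineer would, in place of code of your own. Each camera call takes 0.05 s, during which the arm holds its last target. There are 200 camera calls.

## Working session

There is one attempt and no reset: what is moved stays moved. The work goes in short steps, Python scripts to look and compute and a tool call to move; the robot and the scene stay as the last step left them, time stands still between calls to the robot, and variables do not carry over. Pictures are saved under pics/ and viewed, about 8 in all and at most 12, crops included, and the job is handed in when it is done.

Besides the shell and the picture viewer there is one more tool, called after "Call:" as name(argument=value, ...), one argument or row to a line, values as JSON. carry_out: Moves the arm, as the interface text tells. Its arguments: {"type":"object","properties":{"plan":{"type":"array"},"jaw":{"type":"number"},"force":{"type":"number"}},"required":["plan"]}

```bash
ls; mkdir -p pics; cat > h.py <<'E'
from rig import ctrl
import numpy as np, cv2
def grab(n):
    im,d=ctrl.grab_frame(n); m=ctrl.camera_model(n)
    return im,d,m
def w(m,d,u,v,z=None):
    f=240/np.tan(np.radians(m['fovy'])/2); R=np.array(m['R']);t=np.array(m['t'])
    ray=np.array([(u-m['cx'])/f,(v-m['cy'])/f,1])
    if z is None:
        return R.T@(ray*d[int(v),int(u)]-t)
    c=-R.T@t; r=R.T@ray
    return c+r*(z-c[2])/r[2]
def proj(m,X):
    f=240/np.tan(np.radians(m['fovy'])/2); c=np.array(m['R'])@X+m['t']
    return c[:2]/c[2]*f+[m['cx'],m['cy']]
E
python3 - <<'E'
from h import *
for n in('top','side'):
    im,d,m=grab(n); cv2.imwrite(f'pics/{n}0.png',im[:,:,::-1]); np.savez(f'{n}0.npz',im=im,d=d)
    print(n,m, -np.array(m['R']).T@m['t'])
s=ctrl.sense(); print({k:np.round(v,3) for k,v in s.items()})
E
```

```text
pics
top {'fovy': 51.22907950856824, 'cx': 326.54563251529015, 'cy': 232.2959891076782, 'R': array([[-0.01154274, -0.9997677 ,  0.01820193],
       [-0.99854079,  0.01056439, -0.05295918],
       [ 0.05275459, -0.01878667, -0.99843078]]), 't': array([0.20355167, 0.51130492, 0.93242726])} [0.46371855 0.21561996 0.95433733]
side {'fovy': 43.80607428968275, 'cx': 320.8306782035905, 'cy': 246.123146915042, 'R': array([[ 0.77644971, -0.62979573, -0.02198161],
       [-0.419294  , -0.49026173, -0.7640916 ],
       [ 0.47044489,  0.60249546, -0.64473315]]), 't': array([-0.28475084,  0.39523277,  0.56627406])} [ 0.12041271 -0.32674491  0.66083042]
{'time_s': np.float64(0.1), 'joint_positions': array([ 1.093,  0.218,  1.615,  0.   ,  1.311, -0.112]), 'qd': array([-0.   , -0.003, -0.003,  0.001,  0.002,  0.   ]), 'effort': array([-1.0000e-03, -3.9807e+01, -3.0497e+01, -0.0000e+00,  4.0000e-03,
        0.0000e+00]), 'ee_pos': array([0.223, 0.583, 0.403]), 'tool_rot': array([[-0.934,  0.358, -0.001],
       [ 0.358,  0.934, -0.002],
       [ 0.   , -0.002, -1.   ]]), 'ft_force': array([0.187, 0.475, 0.113]), 'moment': array([0.022, 0.039, 0.037]), 'finger_gap': np.float64(0.086)}
```

View pics/top0.png

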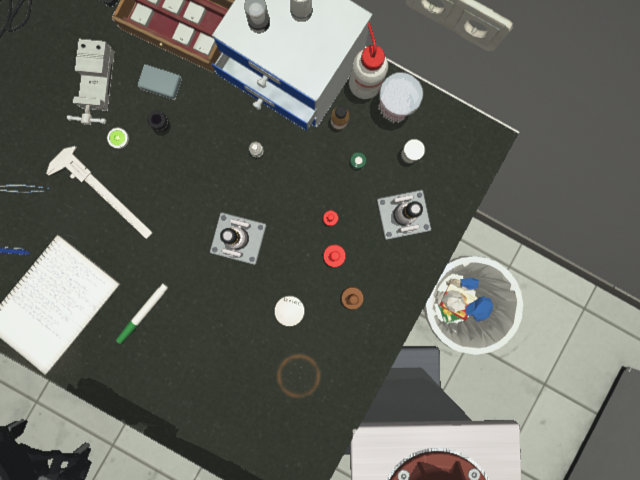

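View pics/side0.png

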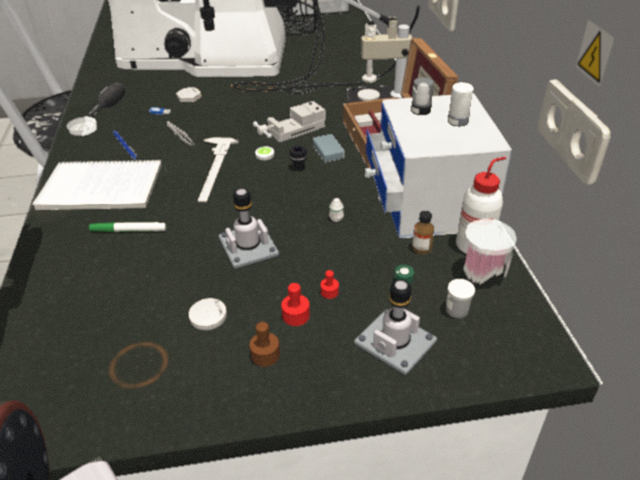

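```bash
python3 - <<'E'
from h import *
im=np.load('top0.npz')['im'][:,:,::-1]
a=im[200:275,200:275];b=im[180:255,368:443]
c=im[218:293,298:373]
o=np.hstack([cv2.resize(x,(400,400),interpolation=cv2.INTER_CUBIC) for x in(a,b)])
cv2.imwrite('pics/c1.png',o)
d=np.load('top0.npz')['d'];m=ctrl.camera_model('top')
# cap region by colour
I=np.load('top0.npz')['im'].astype(int)
for (u0,u1,v0,v1) in((315,355,238,275),):
  v,u=np.nonzero((I[v0:v1,u0:u1,0]>150)&(I[v0:v1,u0:u1,1]<70)); u+=u0;v+=v0
  P=np.array([w(m,d,x,y) for x,y in zip(u,v)])
  k=P[:,2]>0.05; print('knob',P[k].mean(0),P[k].ptp(0) if hasattr(P,'ptp') else np.ptp(P[k],0)); k=(P[:,2]>0.02)&(P[:,2]<.035); print('sh',(P[k].max(0)+P[k].min(0))/2,np.ptp(P[k],0))
for (u0,u1,v0,v1) in((205,270,205,270),(372,437,182,245)):
  P=np.array([w(m,d,x,y) for x in range(u0,u1) for y in range(v0,v1)])
  k=(P[:,2]>0.105)&(P[:,2]<.125); print('head',k.sum(),np.median(P[k],0),(P[k].max(0)+P[k].min(0))/2,np.ptp(P[k],0))
  k=(P[:,2]>0.005)&(P[:,2]<.015); r=cv2.minAreaRect((P[k][:,:2]*1000).astype(np.float32)); print('base',r,P[k][:,2].mean())
for n,(u,v) in dict(obj=(256,147),green=(358,160),disc=(290,310),white=(413,150),amber=(340,118),blk=(158,121)).items(): print(n,w(m,d,u,v))
print(proj(m,np.array([0,0,0])),proj(m,np.array([.22,.58,.4])))
E
```

```text
knob [0.46916779 0.18524442 0.06213641] [0.01608748 0.01618804 0.00608579]
sh [0.46965216 0.18494726 0.02770296] [0.03890755 0.03700939 0.00815419]
head 223 [0.5037047  0.36478053 0.11479804] [0.50385457 0.36551639 0.11238679] [0.02685721 0.02691896 0.01376295]
base ((495.9779052734375, 364.3033752441406), (98.13794708251953, 95.55140686035156), 75.44084930419922) 0.010263304075888309
head 217 [0.54590946 0.0516199  0.11479392] [0.54634996 0.05098485 0.11272089] [0.02748736 0.02649865 0.01475707]
base ((550.3578491210938, 60.20594024658203), (108.24980163574219, 111.64459228515625), 6.816877841949463) 0.010619379311003353
obj [0.67007112 0.32618876 0.04264305]
green [0.64937313 0.1369719  0.018078  ]
disc [0.36890205 0.26783524 0.01180398]
white [0.66090188 0.0383744  0.04916893]
amber [0.71758424 0.17210445 0.06188228]
blk [0.71966002 0.50539388 0.04244286]
[435.82649909 506.80046911] [-21.93434228 491.67752547]
```

View pics/c1.png

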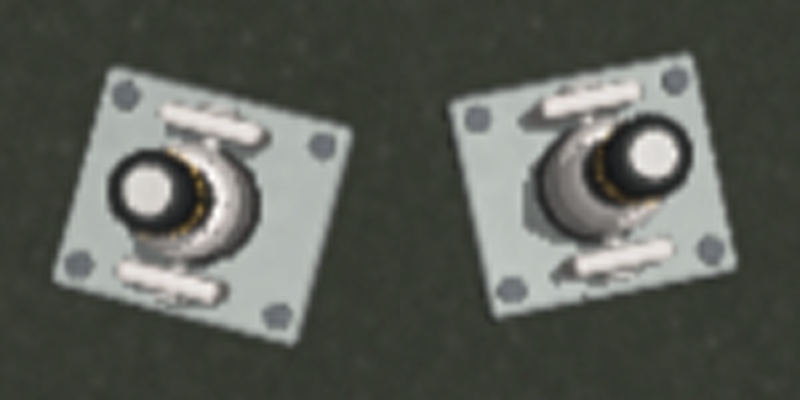

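```bash
python3 - <<'E'
from h import *
m=ctrl.camera_model('top')
for o,C,h in(((200,200),[(112,67),(352,130),(295,345),(53,282)],(.5037,.3648)),((368,180),[(49,103),(291,52),(336,268),(95,318)],(.5459,.0516))):
  P=np.array([w(m,None,o[0]+(x+.5)/5.3333-.5,o[1]+(y+.5)/5.3333-.5,.01) for x,y in C])
  e=(P[0]-P[1]+P[3]-P[2])/2; f=(P[0]-P[3]+P[1]-P[2])/2
  c=P.mean(0); ang=np.arctan2(-e[0],e[1]); ang2=np.arctan2(f[1],f[0]); y=np.array([-np.sin(ang),np.cos(ang)]);x=np.array([y[1],-y[0]])
  dd=np.array(h)-c[:2]
  print(c,np.linalg.norm(e),np.linalg.norm(f),ang,ang2,'head in unit x,y',dd@x,dd@y)
E
```

```text
[0.50430814 0.36526712 0.01      ] 0.08784524763115528 0.078459817437281 -0.2668757219589484 -0.2652592083925673 head in unit x,y -0.00046342225382162616 -0.0006109629288852329
[0.54630751 0.05086564 0.01      ] 0.08825779281834026 0.0785038653053962 0.19588402860943174 0.18866209114665172 head in unit x,y -0.000256787002716087 0.0007996267095161986
```

```bash
cat >> h.py <<'E'
def togo(p,a):
    "shift (tool axes, cm) to world p and the turn to yaw a (tool pointing down), plus state"
    s=ctrl.sense(); R=np.array(s['tool_rot'])
    T=np.array([[-np.cos(a),-np.sin(a),0],[-np.sin(a),np.cos(a),0],[0,0,-1]])
    rv=cv2.Rodrigues(R.T@T)[0].ravel()
    print('shift cm',np.round(R.T@(np.array(p)-s['ee_pos'])*100,2),'turn',np.round(rv,4),'gap',s['finger_gap'],'F tool',np.round(R.T@s['ft_force'],2),'t',s['time_s'],'pos',np.round(s['ee_pos'],4))
E
python3 -c "
from h import *
togo([.504,.365,.33],-.266)"
```

```text
shift cm [-34.02 -10.33   7.36] turn [-0.0022 -0.0004 -0.0998] gap 0.08556638189830551 F tool [-0.01  0.51 -0.11] t 0.1 pos [0.2234 0.5833 0.4035]
```

Call:
carry_out(
  plan=[
    [[-4.25, -1.29, 0.92], [0, 0, 0]],
    [[-4.25, -1.29, 0.92], [0, 0, 0]],
    [[-4.25, -1.29, 0.92], [0, 0, 0]],
    [[-4.25, -1.29, 0.92], [0, 0, 0]],
    [[-4.25, -1.29, 0.92], [0, 0, 0]],
    [[-4.25, -1.29, 0.92], [0, 0, 0]],
    [[-4.25, -1.29, 0.92], [0, 0, 0]],
    [[-4.25, -1.29, 0.92], [0, 0, 0]],
    [[0, 0, 0], [-0.002, 0, -0.1]],
    [[0, 0, 0], [0, 0, 0]],
    [[0, 0, 0], [0, 0, 0]],
  ],
  jaw=5,
)

```text
time_s: 1.48
ee_pos: [0.5037, 0.3659, 0.3309]
tool_rot: [[-0.965, 0.263, 0.0], [0.263, 0.965, 0.002], [0.0, 0.002, -1.0]]
ft_force: [-0.8, 0.2, -0.1]
finger_gap: 0.0496
```

```bash
python3 -c "
from h import *
togo([.504,.365,.255],-.266)"
```

```text
shift cm [-0.05 -0.09  7.59] turn [ 0.0017 -0.0003 -0.0006] gap 0.04955295642570588 F tool [ 0.83 -0.05  0.07] t 1.475 pos [0.5037 0.3659 0.3309]
```

Call:
carry_out(
  plan=[
    [[-0.05, -0.09, 2.5], [0, 0, 0]],
    [[0, 0, 2.5], [0, 0, 0]],
    [[0, 0, 2.5], [0, 0, 0]],
    [[0, 0, 0], [0, 0, 0]],
    [[0, 0, 0], [0, 0, 0]],
  ],
)

```text
time_s: 2.1
ee_pos: [0.5045, 0.3654, 0.2571]
tool_rot: [[-0.965, 0.262, 0.002], [0.262, 0.965, 0.003], [-0.001, 0.003, -1.0]]
ft_force: [0.7, 0.1, 0.2]
finger_gap: 0.0499
```

```bash
python3 - <<'E'
from h import *
togo([.504,.365,.255],-.266)
im,d,m=grab('side'); u,v=proj(m,np.array([.504,.365,.1])).astype(int)
c=im[max(0,v-60):v+60,max(0,u-80):u+80,::-1]; cv2.imwrite('pics/s1.png',cv2.resize(c,None,fx=5,fy=5,interpolation=cv2.INTER_CUBIC))
E
```

```text
shift cm [ 0.04 -0.06  0.21] turn [0.003  0.0011 0.0005] gap 0.04993646370853409 F tool [-0.68  0.26 -0.22] t 2.1 pos [0.5045 0.3654 0.2571]
```

View pics/s1.png

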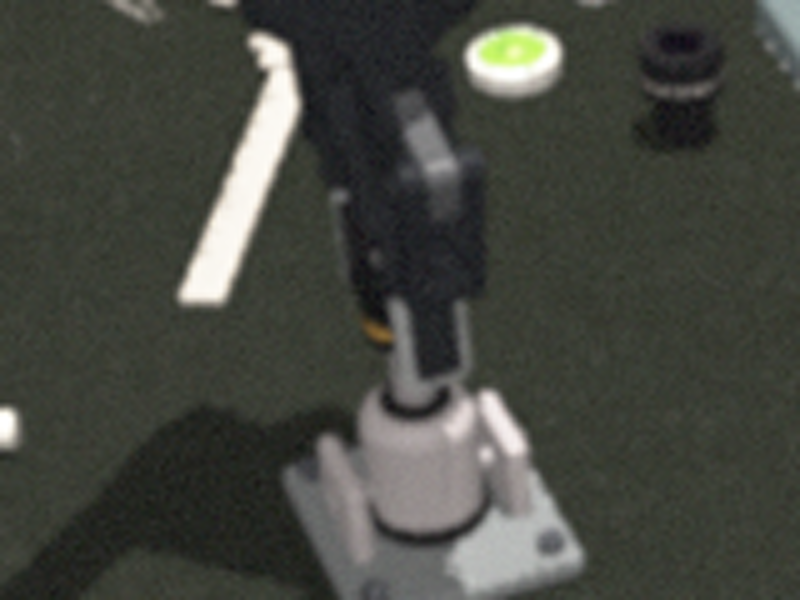

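The jaws straddle the left head (hidden behind the near finger at ~(430,330)), tips clear of the housing. Now I push left in small steps.

Call:
carry_out(
  plan=[
    [[0, 0.5, 0], [0, 0, 0]],
    [[0, 0.3, 0], [0, 0, 0]],
    [[0, 0, 0], [0, 0, 0]],
    [[0, 0, 0], [0, 0, 0]],
  ],
)

```text
time_s: 2.65
ee_pos: [0.5065, 0.3725, 0.2562]
tool_rot: [[-0.965, 0.263, 0.001], [0.263, 0.965, 0.002], [-0.0, 0.002, -1.0]]
ft_force: [0.0, -0.3, -0.6]
finger_gap: 0.05
```

```bash
python3 -c "
from h import *
togo([.504,.365,.255],-.266)"
```

```text
shift cm [ 0.05 -0.79  0.12] turn [0.0019 0.0001 0.0002] gap 0.05001767519588871 F tool [-0.09 -0.27  0.6 ] t 2.65 pos [0.5065 0.3725 0.2562]
```

Call:
carry_out(
  plan=[
    [[0, 0.2, 0], [0, 0, 0]],
    [[0, 0.1, 0], [0, 0, 0]],
    [[0, 0.1, 0], [0, 0, 0]],
    [[0, 0.1, 0], [0, 0, 0]],
    [[0, 0, 0], [0, 0, 0]],
    [[0, 0, 0], [0, 0, 0]],
  ],
)

```text
time_s: 3.4
ee_pos: [0.5078, 0.3774, 0.2561]
tool_rot: [[-0.965, 0.263, 0.001], [0.263, 0.965, 0.002], [-0.0, 0.002, -1.0]]
ft_force: [-0.4, 0.9, -0.5]
finger_gap: 0.0503
```

```bash
python3 -c "
from h import *
togo([.504,.365,.255],-.266)"
```

```text
shift cm [ 0.04 -1.29  0.11] turn [0.0019 0.0001 0.0003] gap 0.05029207831878917 F tool [0.63 0.8  0.54] t 3.4 pos [0.5078 0.3774 0.2561]
```

Call:
carry_out(
  plan=[
    [[0, 0.1, 0], [0, 0, 0]],
    [[0, 0.1, 0], [0, 0, 0]],
    [[0, 0, 0], [0, 0, 0]],
    [[0, 0, 0], [0, 0, 0]],
  ],
)

```text
time_s: 3.9
ee_pos: [0.5083, 0.3791, 0.2561]
tool_rot: [[-0.965, 0.263, 0.0], [0.263, 0.965, 0.001], [0.0, 0.001, -1.0]]
ft_force: [-1.6, -1.0, 0.5]
finger_gap: 0.0501
```

```bash
python3 -c "
from h import *
togo([.504,.365,.255],-.266)"
```

```text
shift cm [ 0.05 -1.48  0.11] turn [ 0.0014 -0.0001  0.0002] gap 0.05006971985243187 F tool [ 1.27 -1.36 -0.51] t 3.9 pos [0.5083 0.3791 0.2561]
```

Call:
carry_out(
  plan=[
    [[0, 0.1, 0], [0, 0, 0]],
    [[0, 0.1, 0], [0, 0, 0]],
    [[0, 0, 0], [0, 0, 0]],
    [[0, 0, 0], [0, 0, 0]],
  ],
)

```text
time_s: 4.4
ee_pos: [0.5088, 0.3807, 0.2563]
tool_rot: [[-0.965, 0.263, -0.0], [0.263, 0.965, -0.0], [0.0, -0.0, -1.0]]
ft_force: [-1.3, -4.6, 3.4]
finger_gap: 0.0502
```

```bash
python3 -c "
from h import *
togo([.504,.365,.255],-.266)"
```

```text
shift cm [ 0.05 -1.64  0.13] turn [-0.0002 -0.0003  0.0003] gap 0.050205348469293636 F tool [ 0.04 -4.83 -3.39] t 4.4 pos [0.5088 0.3807 0.2563]
```

Call:
carry_out(
  plan=[
    [[0, 0.1, 0], [0, 0, 0]],
    [[0, 0.08, 0], [0, 0, 0]],
    [[0, 0, 0], [0, 0, 0]],
    [[0, 0, 0], [0, 0, 0]],
  ],
)

```text
time_s: 4.9
ee_pos: [0.5092, 0.3819, 0.2563]
tool_rot: [[-0.965, 0.262, -0.001], [0.262, 0.965, -0.002], [0.001, -0.002, -1.0]]
ft_force: [-2.3, -6.5, 6.0]
finger_gap: 0.0502
```

```bash
python3 -c "
from h import *
togo([.504,.365,.255],-.266)"
```

```text
shift cm [ 0.06 -1.77  0.13] turn [-0.0023 -0.0007  0.0006] gap 0.050246068898405785 F tool [ 0.56 -6.89 -5.95] t 4.9 pos [0.5092 0.3819 0.2563]
```

Call:
carry_out(
  plan=[
    [[0, 0.07, 0], [0, 0, 0]],
    [[0, 0, 0], [0, 0, 0]],
    [[0, 0, 0], [0, 0, 0]],
    [[0, 0, 0], [0, 0, 0]],
    [[0, 0, 0], [0, 0, 0]],
  ],
)

```text
time_s: 5.52
ee_pos: [0.5094, 0.3823, 0.2563]
tool_rot: [[-0.965, 0.262, -0.002], [0.262, 0.965, -0.003], [0.001, -0.003, -1.0]]
ft_force: [-3.3, -8.0, 6.3]
finger_gap: 0.0499
```

```bash
python3 -c "
from h import *
togo([.504,.365,.255],-.266)"
```

```text
shift cm [ 0.06 -1.81  0.14] turn [-0.0031 -0.0009  0.0007] gap 0.04987371752903081 F tool [ 1.05 -8.59 -6.31] t 5.525 pos [0.5094 0.3823 0.2563]
```

Call:
carry_out(
  plan=[
    [[0, -0.6, 0], [0, 0, 0]],
    [[0, -0.6, 0], [0, 0, 0]],
    [[0, -0.6, 0], [0, 0, 0]],
    [[0, -0.5, 0], [0, 0, 0]],
    [[0, 0, 0], [0, 0, 0]],
    [[0, 0, 0], [0, 0, 0]],
  ],
)

```text
time_s: 6.28
ee_pos: [0.5036, 0.3615, 0.2562]
tool_rot: [[-0.965, 0.263, 0.001], [0.263, 0.965, 0.002], [-0.0, 0.002, -1.0]]
ft_force: [0.4, -0.3, -0.3]
finger_gap: 0.0498
```

```bash
python3 - <<'E'
from h import *
togo([.504,.365,.255],-.266)
E
```

```text
shift cm [0.05 0.35 0.12] turn [0.0024 0.0003 0.0002] gap 0.049798352912847954 F tool [-0.45 -0.22  0.25] t 6.275 pos [0.5036 0.3615 0.2562]
```

Call:
carry_out(
  plan=[
    [[0, -0.4, 0], [0, 0, 0]],
    [[0, -0.2, 0], [0, 0, 0]],
    [[0, -0.1, 0], [0, 0, 0]],
    [[0, -0.1, 0], [0, 0, 0]],
    [[0, 0, 0], [0, 0, 0]],
    [[0, 0, 0], [0, 0, 0]],
  ],
)

```text
time_s: 7.02
ee_pos: [0.5016, 0.3543, 0.2565]
tool_rot: [[-0.965, 0.263, 0.002], [0.263, 0.965, 0.004], [-0.001, 0.004, -1.0]]
ft_force: [0.6, 4.9, -0.8]
finger_gap: 0.0498
```

```bash
python3 - <<'E'
from h import *
togo([.504,.365,.255],-.266)
E
```

```text
shift cm [0.05 1.09 0.15] turn [0.0039 0.0007 0.0002] gap 0.0497904918804121 F tool [0.66 4.85 0.81] t 7.025 pos [0.5016 0.3543 0.2565]
```

Call:
carry_out(
  plan=[
    [[0, -0.1, 0], [0, 0, 0]],
    [[0, -0.08, 0], [0, 0, 0]],
    [[0, 0, 0], [0, 0, 0]],
    [[0, 0, 0], [0, 0, 0]],
    [[0, 0, 0], [0, 0, 0]],
    [[0, 0, 0], [0, 0, 0]],
  ],
)

```text
time_s: 7.78
ee_pos: [0.5012, 0.3531, 0.2566]
tool_rot: [[-0.965, 0.263, 0.002], [0.263, 0.965, 0.005], [-0.001, 0.006, -1.0]]
ft_force: [0.6, 7.0, -0.7]
finger_gap: 0.0499
```

```bash
python3 - <<'E'
from h import *
togo([.504,.365,.255],-.266)
E
```

```text
shift cm [0.04 1.22 0.17] turn [ 0.0057  0.001  -0.    ] gap 0.04987876166538146 F tool [1.24 6.93 0.78] t 7.775 pos [0.5012 0.3531 0.2566]
```

Call:
carry_out(
  plan=[
    [[0, -0.06, 0], [0, 0, 0]],
    [[0, 0, 0], [0, 0, 0]],
    [[0, 0, 0], [0, 0, 0]],
    [[0, 0, 0], [0, 0, 0]],
    [[0, 0, 0], [0, 0, 0]],
  ],
)

```text
time_s: 8.4
ee_pos: [0.5011, 0.3527, 0.2567]
tool_rot: [[-0.965, 0.263, 0.003], [0.263, 0.965, 0.006], [-0.001, 0.006, -1.0]]
ft_force: [0.7, 7.3, -0.1]
finger_gap: 0.0501
```

```bash
python3 - <<'E'
from h import *
togo([.504,.365,.255],-.266)
E
```

```text
shift cm [0.04 1.26 0.17] turn [0.0063 0.0011 0.    ] gap 0.05012519908873766 F tool [1.2  7.23 0.18] t 8.4 pos [0.5011 0.3527 0.2567]
```

Call:
carry_out(
  plan=[
    [[0, 0.5, 0], [0, 0, 0]],
    [[0, 0.5, 0], [0, 0, 0]],
    [[0, 0.6, 0], [0, 0, 0]],
    [[0, 0, -2.5], [0, 0, 0]],
    [[0, 0, -2.5], [0, 0, 0]],
    [[0, 0, -2.5], [0, 0, 0]],
    [[0, 0, 0], [0, 0, 0]],
  ],
)

```text
time_s: 9.28
ee_pos: [0.5059, 0.3671, 0.3337]
tool_rot: [[-0.965, 0.263, 0.005], [0.263, 0.965, 0.004], [-0.004, 0.005, -1.0]]
ft_force: [0.9, -0.5, 0.2]
finger_gap: 0.0499
```

```bash
python3 - <<'E'
from h import *
togo([.546,.051,.33],.192)
E
```

```text
shift cm [-12.17 -29.45   0.27] turn [ 0.0041  0.005  -0.4579] gap 0.04985604597271723 F tool [-0.97 -0.26 -0.18] t 9.275 pos [0.5059 0.3671 0.3337]
```

Call:
carry_out(
  plan=[
    [[-1.74, -4.21, 0], [0, 0, 0]],
    [[-1.74, -4.21, 0], [0, 0, 0]],
    [[-1.74, -4.21, 0], [0, 0, 0]],
    [[-1.74, -4.21, 0], [0, 0, 0]],
    [[-1.74, -4.21, 0], [0, 0, 0]],
    [[-1.74, -4.21, 0], [0, 0, 0]],
    [[-1.74, -4.21, 0], [0, 0, 0]],
    [[0, 0, 0], [0.004, 0.005, -0.153]],
    [[0, 0, 0], [0, 0, -0.153]],
    [[0, 0, 0], [0, 0, -0.152]],
    [[0, 0, 0], [0, 0, 0]],
    [[0, 0, 0], [0, 0, 0]],
  ],
)

```text
time_s: 10.78
ee_pos: [0.5447, 0.0504, 0.3296]
tool_rot: [[-0.982, -0.189, -0.007], [-0.189, 0.982, -0.001], [0.007, 0.0, -1.0]]
ft_force: [-0.2, 1.0, -0.1]
finger_gap: 0.0499
```

```bash
python3 - <<'E'
from h import *
togo([.546,.051,.255],.192)
im,d,m=grab('top'); np.savez('top1.npz',im=im,d=d)
for (u0,u1,v0,v1) in((205,270,205,270),):
  P=np.array([w(m,d,x,y) for x in range(u0,u1) for y in range(v0,v1)])
  k=(P[:,2]>0.105)&(P[:,2]<.125); print('head',k.sum(),np.median(P[k],0),(P[k].max(0)+P[k].min(0))/2,np.ptp(P[k],0))
E
```

```text
shift cm [-0.19  0.04  7.46] turn [ 0.0001 -0.0069 -0.0019] gap 0.0498902652658673 F tool [0.04 0.98 0.1 ] t 10.775 pos [0.5447 0.0504 0.3296]
head 220 [0.50369555 0.36468827 0.11476382] [0.50386264 0.36548028 0.11255889] [0.02680219 0.02678065 0.01299633]
```

Call:
carry_out(
  plan=[
    [[-0.19, 0.04, 0], [0, -0.007, -0.002]],
    [[0, 0, 2.5], [0, 0, 0]],
    [[0, 0, 2.5], [0, 0, 0]],
    [[0, 0, 2.4], [0, 0, 0]],
    [[0, 0.4, 0], [0, 0, 0]],
    [[0, 0.4, 0], [0, 0, 0]],
    [[0, 0, 0], [0, 0, 0]],
    [[0, 0, 0], [0, 0, 0]],
  ],
)

```text
time_s: 11.82
ee_pos: [0.5459, 0.0591, 0.2577]
tool_rot: [[-0.981, -0.193, 0.004], [-0.193, 0.981, 0.0], [-0.004, -0.001, -1.0]]
ft_force: [-0.1, -0.8, 1.1]
finger_gap: 0.0497
```

```bash
python3 - <<'E'
from h import *
togo([.546,.051,.255],.192)
E
```

```text
shift cm [ 0.15 -0.8   0.27] turn [-0.0006  0.004   0.0024] gap 0.049667807042518594 F tool [ 0.27 -0.77 -1.1 ] t 11.825 pos [0.5459 0.0591 0.2577]
```

Call:
carry_out(
  plan=[
    [[0, 0.1, 0], [0, 0, 0]],
    [[0, 0.1, 0], [0, 0, 0]],
    [[0, 0.1, 0], [0, 0, 0]],
    [[0, 0.1, 0], [0, 0, 0]],
    [[0, 0, 0], [0, 0, 0]],
    [[0, 0, 0], [0, 0, 0]],
  ],
)

```text
time_s: 12.58
ee_pos: [0.5447, 0.0629, 0.2565]
tool_rot: [[-0.981, -0.193, 0.002], [-0.193, 0.981, 0.0], [-0.002, -0.0, -1.0]]
ft_force: [-0.1, -0.7, -0.7]
finger_gap: 0.0499
```

```bash
python3 - <<'E'
from h import *
togo([.546,.051,.255],.192)
E
```

```text
shift cm [ 0.1  -1.19  0.15] turn [-0.0001  0.0017  0.0022] gap 0.049878442941833044 F tool [ 0.25 -0.67  0.66] t 12.575 pos [0.5447 0.0629 0.2565]
```

Call:
carry_out(
  plan=[
    [[0, 0.1, 0], [0, 0, 0]],
    [[0, 0.1, 0], [0, 0, 0]],
    [[0, 0.1, 0], [0, 0, 0]],
    [[0, 0, 0], [0, 0, 0]],
    [[0, 0, 0], [0, 0, 0]],
  ],
)

```text
time_s: 13.2
ee_pos: [0.5441, 0.0659, 0.2565]
tool_rot: [[-0.981, -0.193, 0.002], [-0.193, 0.981, 0.0], [-0.002, -0.0, -1.0]]
ft_force: [0.1, 0.1, 0.7]
finger_gap: 0.0502
```

```bash
python3 - <<'E'
from h import *
togo([.546,.051,.255],.192)
E
```

```text
shift cm [ 0.1  -1.5   0.15] turn [-0.      0.0019  0.0022] gap 0.05020997392909875 F tool [-0.1   0.06 -0.74] t 13.2 pos [0.5441 0.0659 0.2565]
```

Call:
carry_out(
  plan=[
    [[0, 0.1, 0], [0, 0, 0]],
    [[0, 0.1, 0], [0, 0, 0]],
    [[0, 0, 0], [0, 0, 0]],
    [[0, 0, 0], [0, 0, 0]],
  ],
)

```text
time_s: 13.7
ee_pos: [0.5436, 0.0679, 0.2565]
tool_rot: [[-0.981, -0.193, 0.002], [-0.193, 0.981, 0.0], [-0.002, -0.0, -1.0]]
ft_force: [1.2, 0.1, -1.1]
finger_gap: 0.0498
```

```bash
python3 - <<'E'
from h import *
togo([.546,.051,.255],.192)
E
```

```text
shift cm [ 0.09 -1.7   0.15] turn [-0.      0.0017  0.0022] gap 0.0498474391546705 F tool [-1.15 -0.15  1.08] t 13.7 pos [0.5436 0.0679 0.2565]
```

Call:
carry_out(
  plan=[
    [[0, 0.1, 0], [0, 0, 0]],
    [[0, 0.1, 0], [0, 0, 0]],
    [[0, 0, 0], [0, 0, 0]],
    [[0, 0, 0], [0, 0, 0]],
  ],
)

```text
time_s: 14.2
ee_pos: [0.5434, 0.0696, 0.2566]
tool_rot: [[-0.981, -0.193, 0.002], [-0.193, 0.981, -0.0], [-0.002, -0.001, -1.0]]
ft_force: [0.3, -2.6, 0.7]
finger_gap: 0.0497
```

```bash
python3 - <<'E'
from h import *
togo([.546,.051,.255],.192)
E
```

```text
shift cm [ 0.1  -1.88  0.16] turn [-0.0006  0.002   0.0023] gap 0.049663125508204974 F tool [ 0.19 -2.58 -0.66] t 14.2 pos [0.5434 0.0696 0.2566]
```

Call:
carry_out(
  plan=[
    [[0, 0.1, 0], [0, 0, 0]],
    [[0, 0.1, 0], [0, 0, 0]],
    [[0, 0, 0], [0, 0, 0]],
    [[0, 0, 0], [0, 0, 0]],
  ],
)

```text
time_s: 14.7
ee_pos: [0.5431, 0.0712, 0.2567]
tool_rot: [[-0.981, -0.193, 0.002], [-0.193, 0.981, -0.001], [-0.002, -0.002, -1.0]]
ft_force: [0.4, -4.8, 0.9]
finger_gap: 0.0497
```

```bash
python3 - <<'E'
from h import *
togo([.546,.051,.255],.192)
E
```

```text
shift cm [ 0.1  -2.04  0.17] turn [-0.0017  0.0019  0.0025] gap 0.04971560808244165 F tool [ 0.54 -4.82 -0.93] t 14.7 pos [0.5431 0.0712 0.2567]
```

Call:
carry_out(
  plan=[
    [[0, 0.1, 0], [0, 0, 0]],
    [[0, 0.1, 0], [0, 0, 0]],
    [[0, 0.03, 0], [0, 0, 0]],
    [[0, 0, 0], [0, 0, 0]],
    [[0, 0, 0], [0, 0, 0]],
    [[0, 0, 0], [0, 0, 0]],
    [[0, 0, 0], [0, 0, 0]],
  ],
)

```text
time_s: 15.58
ee_pos: [0.5428, 0.0728, 0.2568]
tool_rot: [[-0.981, -0.194, 0.003], [-0.194, 0.981, -0.003], [-0.002, -0.004, -1.0]]
ft_force: [1.2, -7.1, 1.2]
finger_gap: 0.0503
```

```bash
python3 - <<'E'
from h import *
togo([.546,.051,.255],.192)
E
```

```text
shift cm [ 0.11 -2.2   0.19] turn [-0.0037  0.002   0.0029] gap 0.05032747996725406 F tool [ 0.16 -7.26 -1.15] t 15.575 pos [0.5428 0.0728 0.2568]
```

Call:
carry_out(
  plan=[
    [[0, -0.6, 0], [0, 0, 0]],
    [[0, -0.7, 0], [0, 0, 0]],
    [[0, -0.7, 0], [0, 0, 0]],
    [[0, -0.6, 0], [0, 0, 0]],
    [[0, -0.3, 0], [0, 0, 0]],
    [[0, -0.2, 0], [0, 0, 0]],
    [[0, -0.1, 0], [0, 0, 0]],
    [[0, 0, 0], [0, 0, 0]],
    [[0, 0, 0], [0, 0, 0]],
  ],
)

```text
time_s: 16.7
ee_pos: [0.5486, 0.0427, 0.2565]
tool_rot: [[-0.981, -0.193, 0.002], [-0.193, 0.981, 0.0], [-0.002, -0.0, -1.0]]
ft_force: [-1.0, -0.0, 0.2]
finger_gap: 0.0499
```

```bash
python3 - <<'E'
from h import *
togo([.546,.051,.255],.192)
E
```

```text
shift cm [0.1  0.87 0.15] turn [-0.0001  0.0018  0.0024] gap 0.049888540053930994 F tool [ 0.96  0.15 -0.2 ] t 16.7 pos [0.5486 0.0427 0.2565]
```

Call:
carry_out(
  plan=[
    [[0, -0.1, 0], [0, 0, 0]],
    [[0, -0.1, 0], [0, 0, 0]],
    [[0, -0.1, 0], [0, 0, 0]],
    [[0, 0, 0], [0, 0, 0]],
    [[0, 0, 0], [0, 0, 0]],
  ],
)

```text
time_s: 17.32
ee_pos: [0.5492, 0.0396, 0.2565]
tool_rot: [[-0.981, -0.193, 0.002], [-0.193, 0.981, 0.0], [-0.002, -0.0, -1.0]]
ft_force: [-0.2, -1.2, 0.3]
finger_gap: 0.0502
```

```bash
python3 - <<'E'
from h import *
togo([.546,.051,.255],.192)
E
```

```text
shift cm [0.1  1.18 0.15] turn [-0.0002  0.0019  0.0022] gap 0.050156162072395184 F tool [ 0.38 -1.16 -0.27] t 17.325 pos [0.5492 0.0396 0.2565]
```

Call:
carry_out(
  plan=[
    [[0, -0.1, 0], [0, 0, 0]],
    [[0, -0.1, 0], [0, 0, 0]],
    [[0, 0, 0], [0, 0, 0]],
    [[0, 0, 0], [0, 0, 0]],
  ],
)

```text
time_s: 17.82
ee_pos: [0.5496, 0.0377, 0.2565]
tool_rot: [[-0.981, -0.193, 0.002], [-0.193, 0.981, 0.0], [-0.002, -0.0, -1.0]]
ft_force: [-0.2, -0.6, -0.8]
finger_gap: 0.05
```

```bash
python3 - <<'E'
from h import *
togo([.546,.051,.255],.192)
E
```

```text
shift cm [0.1  1.38 0.15] turn [-0.0002  0.0018  0.0022] gap 0.050035188823421395 F tool [ 0.3  -0.54  0.79] t 17.825 pos [0.5496 0.0377 0.2565]
```

Call:
carry_out(
  plan=[
    [[0, -0.1, 0], [0, 0, 0]],
    [[0, -0.1, 0], [0, 0, 0]],
    [[0, 0, 0], [0, 0, 0]],
    [[0, 0, 0], [0, 0, 0]],
  ],
)

```text
time_s: 18.32
ee_pos: [0.55, 0.0359, 0.2566]
tool_rot: [[-0.981, -0.193, 0.002], [-0.193, 0.981, 0.001], [-0.002, 0.0, -1.0]]
ft_force: [0.4, 1.7, 0.7]
finger_gap: 0.05
```

```bash
python3 - <<'E'
from h import *
togo([.546,.051,.255],.192)
E
```

```text
shift cm [0.1  1.56 0.16] turn [0.0002 0.0018 0.0022] gap 0.04997885933902066 F tool [-0.75  1.6  -0.7 ] t 18.325 pos [0.55   0.0359 0.2566]
```

Call:
carry_out(
  plan=[
    [[0, -0.1, 0], [0, 0, 0]],
    [[0, -0.1, 0], [0, 0, 0]],
    [[0, -0.1, 0], [0, 0, 0]],
    [[0, 0, 0], [0, 0, 0]],
    [[0, 0, 0], [0, 0, 0]],
  ],
)

```text
time_s: 18.95
ee_pos: [0.5504, 0.0335, 0.2567]
tool_rot: [[-0.981, -0.192, 0.001], [-0.192, 0.981, 0.003], [-0.002, 0.002, -1.0]]
ft_force: [-1.6, 4.6, 2.2]
finger_gap: 0.05
```

```bash
python3 - <<'E'
from h import *
togo([.546,.051,.255],.192)
E
```

```text
shift cm [0.1  1.8  0.17] turn [0.0023 0.0017 0.0017] gap 0.05003189245794278 F tool [ 0.64  4.85 -2.17] t 18.95 pos [0.5504 0.0335 0.2567]
```

Call:
carry_out(
  plan=[
    [[0, -0.1, 0], [0, 0, 0]],
    [[0, -0.1, 0], [0, 0, 0]],
    [[0, -0.04, 0], [0, 0, 0]],
    [[0, 0, 0], [0, 0, 0]],
    [[0, 0, 0], [0, 0, 0]],
    [[0, 0, 0], [0, 0, 0]],
    [[0, 0, 0], [0, 0, 0]],
  ],
)

```text
time_s: 19.82
ee_pos: [0.5508, 0.032, 0.2567]
tool_rot: [[-0.981, -0.192, 0.001], [-0.192, 0.981, 0.005], [-0.002, 0.004, -1.0]]
ft_force: [-1.3, 9.4, 1.9]
finger_gap: 0.0504
```

```bash
python3 - <<'E'
from h import *
togo([.546,.051,.255],.192)
E
```

```text
shift cm [0.1  1.96 0.18] turn [0.0044 0.0016 0.0014] gap 0.05037505268873979 F tool [-0.5   9.46 -1.83] t 19.825 pos [0.5508 0.032  0.2567]
```

Call:
carry_out(
  plan=[
    [[0, 0.6, 0], [0, 0, 0]],
    [[0, 0.6, 0], [0, 0, 0]],
    [[0, 0.6, 0], [0, 0, 0]],
    [[0, 0.6, 0], [0, 0, 0]],
    [[0, 0.4, 0], [0, 0, 0]],
    [[0, 0.2, 0], [0, 0, 0]],
    [[0, 0.1, 0], [0, 0, 0]],
    [[0, 0, 0], [0, 0, 0]],
    [[0, 0, 0], [0, 0, 0]],
  ],
)

```text
time_s: 20.95
ee_pos: [0.5451, 0.0608, 0.2565]
tool_rot: [[-0.981, -0.193, 0.002], [-0.193, 0.981, 0.0], [-0.002, -0.0, -1.0]]
ft_force: [0.1, -0.1, 0.3]
finger_gap: 0.0504
```

```bash
python3 - <<'E'
from h import *
togo([.546,.051,.255],.192)
E
```

```text
shift cm [ 0.1  -0.98  0.15] turn [-0.0001  0.0019  0.002 ] gap 0.05037727281356544 F tool [-0.09 -0.09 -0.28] t 20.95 pos [0.5451 0.0608 0.2565]
```

Push 2.2 mm more to stand the head upright, then back off, rise and look.

Call:
carry_out(
  plan=[
    [[0, 0.1, 0], [0, 0, 0]],
    [[0, 0.12, 0], [0, 0, 0]],
    [[0, 0, 0], [0, 0, 0]],
    [[0, -0.5, 0], [0, 0, 0]],
    [[0, -0.6, 0], [0, 0, 0]],
    [[0, 0, -2.5], [0, 0, 0]],
    [[0, 0, -3], [0, 0, 0]],
    [[0, 0, -3], [0, 0, 0]],
    [[0, 5, 0], [0, 0, 0]],
    [[0, 5, 0], [0, 0, 0]],
    [[0, 3.5, 0], [0, 0, 0]],
    [[0, 0, 0], [0, 0, 0]],
  ],
  jaw=5,
)

```text
time_s: 22.45
ee_pos: [0.5201, 0.1862, 0.3415]
tool_rot: [[-0.981, -0.196, 0.002], [-0.196, 0.981, 0.001], [-0.002, 0.0, -1.0]]
ft_force: [0.0, -0.8, 0.2]
finger_gap: 0.0499
```

```bash
python3 - <<'E'
from h import *
togo([.469,.185,.30],.192)
im,d,m=grab('top'); np.savez('top2.npz',im=im,d=d)
P=np.array([w(m,d,x,y) for x in range(372,437) for y in range(182,245)])
k=(P[:,2]>0.105)&(P[:,2]<.125); print('head',k.sum(),np.median(P[k],0),(P[k].max(0)+P[k].min(0))/2,np.ptp(P[k],0))
cv2.imwrite('pics/t2.png',im[:,:,::-1])
E
```

```text
shift cm [5.04 0.88 4.14] turn [0.0001 0.0018 0.0055] gap 0.04988543545066483 F tool [ 0.12 -0.75 -0.21] t 22.45 pos [0.5201 0.1862 0.3415]
head 3 [0.54952797 0.03780061 0.1137739 ] [0.55012401 0.03836362 0.11277072] [0.00507386 0.00220664 0.00275265]
```

View pics/t2.png

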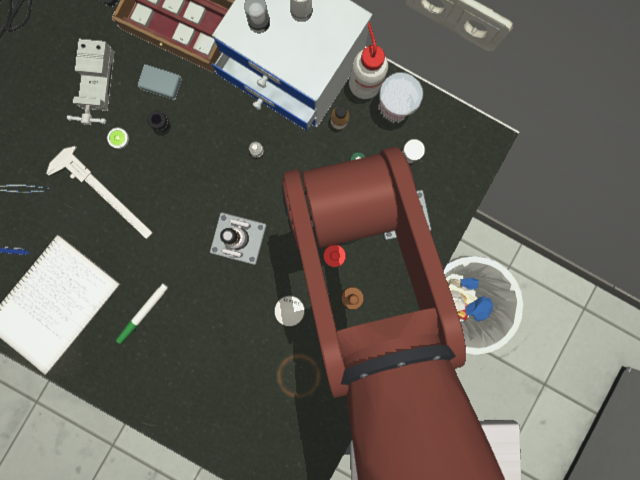

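Call:
carry_out(
  plan=[
    [[2.5, 0.45, 2], [0, 0, 0]],
    [[2.54, 0.45, 2], [0, 0.002, 0.005]],
    [[0, 0, 3], [0, 0, 0]],
    [[0, 0, 3], [0, 0, 0]],
    [[0, 0, 0], [0, 0, 0]],
    [[0, 0, 0], [0, 0, 0]],
  ],
)

```text
time_s: 23.25
ee_pos: [0.4703, 0.1831, 0.2423]
tool_rot: [[-0.982, -0.187, 0.001], [-0.187, 0.982, -0.0], [-0.001, -0.0, -1.0]]
ft_force: [0.6, -0.3, -0.3]
finger_gap: 0.0499
```

```bash
python3 - <<'E'
from h import *
togo([.469,.185,.207],.192)
im,d,m=grab('side'); c=im[220:340,220:380,::-1]; cv2.imwrite('pics/s3.png',cv2.resize(c,None,fx=5,fy=5,interpolation=cv2.INTER_CUBIC))
E
```

```text
shift cm [0.1  0.21 3.53] turn [-0.0003  0.0012 -0.0039] gap 0.04992286117920453 F tool [-0.49 -0.38  0.33] t 23.25 pos [0.4703 0.1831 0.2423]
```

View pics/s3.png

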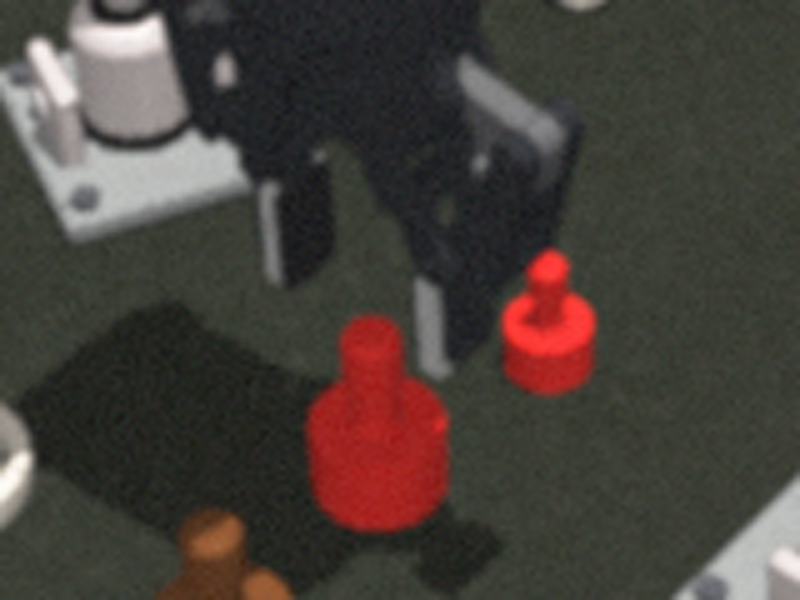

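Call:
carry_out(
  plan=[
    [[0.1, 0.21, 1.5], [0, 0, 0]],
    [[0, 0, 1.7], [0, 0, 0]],
    [[0, 0, 0.3], [0, 0, 0]],
    [[0, 0, 0], [0, 0, 0]],
  ],
)

```text
time_s: 23.8
ee_pos: [0.4677, 0.1856, 0.2056]
tool_rot: [[-0.982, -0.188, -0.002], [-0.188, 0.982, -0.001], [0.002, -0.0, -1.0]]
ft_force: [-0.2, 0.1, 0.1]
finger_gap: 0.0501
```

Call:
carry_out(
  plan=[
    [[0, 0, 0], [0, 0, 0]],
    [[0, 0, 0], [0, 0, 0]],
    [[0, 0, 0], [0, 0, 0]],
    [[0, 0, 0], [0, 0, 0]],
    [[0, 0, 0], [0, 0, 0]],
    [[0, 0, 0], [0, 0, 0]],
  ],
  jaw=1,
  force=30,
)

```text
time_s: 24.55
ee_pos: [0.4684, 0.1857, 0.2069]
tool_rot: [[-0.982, -0.188, 0.001], [-0.188, 0.982, 0.0], [-0.001, 0.0, -1.0]]
ft_force: [-0.7, -0.3, 2.9]
finger_gap: 0.0169
```

```bash
python3 - <<'E'
from h import *
togo([.469,.185,.207],.192)
E
```

```text
shift cm [-0.05 -0.08 -0.01] turn [ 0.      0.0008 -0.0028] gap 0.016861384820502267 F tool [ 0.72 -0.18 -2.91] t 24.55 pos [0.4684 0.1857 0.2069]
```

Call:
carry_out(
  plan=[
    [[0, 0, -1], [0, 0, 0]],
    [[0, 0, -3], [0, 0, 0]],
    [[0, 0, -4], [0, 0, 0]],
    [[0, 0, -4], [0, 0, 0]],
    [[0, 0, -2], [0, 0, 0]],
    [[0, 0, 0], [0, 0, 0]],
  ],
)

```text
time_s: 25.3
ee_pos: [0.4686, 0.1858, 0.3486]
tool_rot: [[-0.982, -0.188, 0.004], [-0.188, 0.982, 0.001], [-0.004, 0.0, -1.0]]
ft_force: [0.9, -0.4, -0.4]
finger_gap: 0.0167
```

```bash
python3 - <<'E'
from h import *
togo([.5453,.0518,.345],.192)
im,d,m=grab('side'); i0=np.load('side0.npz')
a=i0['im'][265:345,345:445,::-1]; b=im[265:345,345:445,::-1]
cv2.imwrite('pics/s4.png',np.hstack([cv2.resize(x,None,fx=4,fy=4,interpolation=cv2.INTER_CUBIC) for x in(a,b)]))
for D in (i0['d'],d):
  P=np.array([w(m,D,x,y) for x in range(380,425) for y in range(270,320)]); k=(abs(P[:,2]-.1145)<.004)&(np.hypot(P[:,0]-.546,P[:,1]-.051)<.03); print(k.sum(),P[k].mean(0),(P[k].max(0)+P[k].min(0))/2)
# cap
P=np.array([w(m,d,x,y) for x in range(200,420) for y in range(80,330) if im[y,x,0]>90 and im[y,x,1]<60]);
k=(np.hypot(P[:,0]-.469,P[:,1]-.185)<.04); print('cap',k.sum(),P[k].min(0),P[k].max(0))
E
```

```text
shift cm [ -5.01 -14.6    0.38] turn [ 0.0001  0.0043 -0.0027] gap 0.016718820461727256 F tool [-0.83 -0.54  0.42] t 25.3 pos [0.4686 0.1858 0.3486]
270 [0.54413202 0.05083079 0.11507683] [0.54542499 0.05200344 0.11444411]
266 [0.54399321 0.05103526 0.11506919] [0.54644411 0.05228877 0.11447193]
cap 932 [0.43387515 0.1504517  0.14196781] [0.48931946 0.20578831 0.39376416]
```

View pics/s4.png

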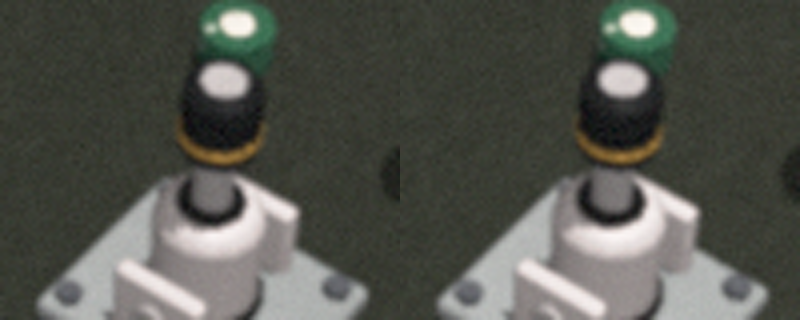

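The head stands where it started (top at (223,80) vs (623,80) in the two halves). Carrying the cap over.

Call:
carry_out(
  plan=[
    [[-1.25, -3.65, 0], [0, 0, 0]],
    [[-1.25, -3.65, 0], [0, 0, 0]],
    [[-1.25, -3.65, 0], [0, 0, 0]],
    [[-1.26, -3.65, 0], [0, 0, 0]],
    [[0, 0, 0], [0, 0, 0]],
    [[0, 0, 0], [0, 0, 0]],
  ],
)

```text
time_s: 26.1
ee_pos: [0.5439, 0.0519, 0.3446]
tool_rot: [[-0.982, -0.188, -0.004], [-0.188, 0.982, 0.001], [0.004, 0.001, -1.0]]
ft_force: [-0.5, -0.0, -1.2]
finger_gap: 0.0168
```

```bash
cat >> h.py <<'E'
def capview(fn):
    im,d,m=grab('side'); cv2.imwrite(fn,cv2.resize(im[200:350,320:520,::-1],None,fx=4,fy=4,interpolation=cv2.INTER_CUBIC))
    red=(im[:,:,0]>90)&(im[:,:,1]<60)
    P=np.array([w(m,d,x,y) for y,x in zip(*np.nonzero(red))]); k=np.hypot(P[:,0]-.546,P[:,1]-.051)<.04; P=P[k]
    # circle fit on the cup wall seen (radius .0205)
    from scipy.optimize import least_squares
    z0=P[:,2].min(); q=P[(P[:,2]<z0+.02)&(P[:,2]>z0+.003)]
    r=least_squares(lambda c:np.hypot(q[:,0]-c[0],q[:,1]-c[1])-.0205,[.546,.051],loss='soft_l1',f_scale=.001)
    print('cap axis',r.x,'z',P[:,2].min(),P[:,2].max(),len(q))
    P=np.array([w(m,d,x,y) for x in range(370,435) for y in range(260,330) if im[y,x].max()<75]); 
    k=(np.hypot(P[:,0]-.546,P[:,1]-.051)<.03)&(P[:,2]>.088)&(P[:,2]<.112); q=P[k]
    if k.sum()>30:
        r=least_squares(lambda c:np.hypot(q[:,0]-c[0],q[:,1]-c[1])-.014,[.546,.051],loss='soft_l1',f_scale=.001); print('head axis',r.x,k.sum())
E
python3 - <<'E'
from h import *
togo([.5453,.0518,.345],.192)
capview('pics/s5.png')
E
```

```text
shift cm [-0.14 -0.03 -0.04] turn [ 0.0013 -0.0039 -0.0033] gap 0.016772470516732516 F tool [0.44 0.06 1.24] t 26.1 pos [0.5439 0.0519 0.3446]
cap axis [0.546 0.051] z 0.11551609534710598 0.44053335953310113 0
head axis [0.54712226 0.05393881] 201
```

View pics/s5.png

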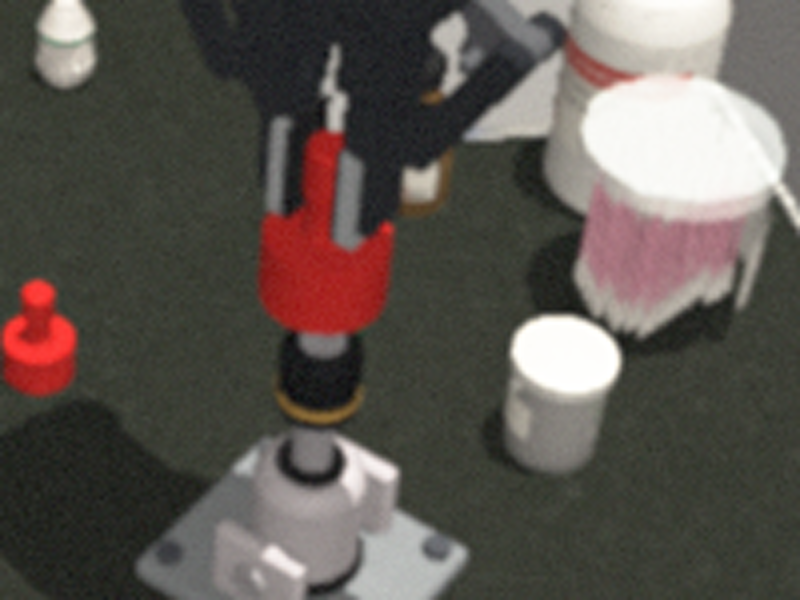

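Call:
carry_out(
  plan=[
    [[-0.14, -0.03, 0.8], [0.001, -0.004, 0]],
    [[0, 0, 0], [0, 0, 0]],
    [[0, 0, 0], [0, 0, 0]],
  ],
)

```text
time_s: 26.52
ee_pos: [0.5459, 0.0521, 0.3382]
tool_rot: [[-0.982, -0.189, 0.004], [-0.189, 0.982, -0.0], [-0.003, -0.001, -1.0]]
ft_force: [-0.3, 0.2, -0.1]
finger_gap: 0.0168
```

```bash
sed -i 's/P=P\[k\]$/P=P[k\&(P[:,2]<.2)]/; s/z0=P\[:,2\].min()/z0=np.percentile(P[:,2],3)/' h.py; python3 - <<'E'
from h import *
togo([.5453,.0518,.336],.192)
capview('pics/s6.png')
m=ctrl.camera_model('side')
for X in([.546,.051,.1],[.546,.051,.14],[.546,.051,.1145]): print(X,(proj(m,np.array(X))-[320,200])*4)
im=cv2.imread('pics/s6.png').astype(int)
for r in range(225,400,12):
  red=np.nonzero((im[r,:,2]>110)&(im[r,:,1]<60)&(np.arange(800)>200)&(np.arange(800)<450))[0]; dk=np.nonzero((im[r].max(1)<45)&(np.arange(800)>250)&(np.arange(800)<400))[0]
  print(r,'red',(red.min(),red.max(),(red.min()+red.max())/2) if len(red) else '','dark',(dk.min(),dk.max(),(dk.min()+dk.max())/2) if len(dk) else '')
E
```

```text
shift cm [ 0.07 -0.02  0.22] turn [-0.001   0.0034 -0.002 ] gap 0.016803283183221246 F tool [0.28 0.26 0.05] t 26.525 pos [0.5459 0.0521 0.3382]
cap axis [0.54823842 0.05409362] z 0.11536318280199279 0.19806071357500776 307
head axis [0.54706938 0.05394835] 201
[0.546, 0.051, 0.1] [320.53706585 380.75565702]
[0.546, 0.051, 0.14] [328.50105739 291.81444345]
[0.546, 0.051, 0.1145] [323.36316555 349.19400408]
225 red (np.int64(274), np.int64(338), np.float64(306.0)) dark (np.int64(370), np.int64(396), np.float64(383.0))
237 red (np.int64(269), np.int64(399), np.float64(334.0)) dark (np.int64(368), np.int64(380), np.float64(374.0))
249 red (np.int64(269), np.int64(400), np.float64(334.5)) dark 
261 red (np.int64(270), np.int64(397), np.float64(333.5)) dark 
273 red (np.int64(269), np.int64(396), np.float64(332.5)) dark 
285 red (np.int64(268), np.int64(393), np.float64(330.5)) dark 
297 red (np.int64(267), np.int64(393), np.float64(330.0)) dark 
309 red (np.int64(269), np.int64(390), np.float64(329.5)) dark 
321 red (np.int64(276), np.int64(385), np.float64(330.5)) dark 
333 red (np.int64(289), np.int64(374), np.float64(331.5)) dark 
345 red  dark (np.int64(280), np.int64(297), np.float64(288.5))
357 red  dark (np.int64(279), np.int64(363), np.float64(321.0))
369 red  dark (np.int64(279), np.int64(361), np.float64(320.0))
381 red  dark (np.int64(280), np.int64(360), np.float64(320.0))
393 red  dark (np.int64(287), np.int64(354), np.float64(320.5))
```

Call:
carry_out(
  plan=[
    [[0.08, -0.02, 0.5], [0, 0.003, 0]],
    [[0, 0, 0.5], [0, 0, 0]],
    [[0, 0, 0.5], [0, 0, 0]],
    [[0, 0, 0.5], [0, 0, 0]],
    [[0, 0, 0], [0, 0, 0]],
  ],
)

```text
time_s: 27.2
ee_pos: [0.5452, 0.0512, 0.3176]
tool_rot: [[-0.982, -0.188, -0.0], [-0.188, 0.982, -0.001], [0.001, -0.001, -1.0]]
ft_force: [0.9, -0.2, -0.5]
finger_gap: 0.0167
```

```bash
python3 - <<'E'
from h import *
togo([.5453,.0518,.301],.192)
E
```

```text
shift cm [-0.02  0.06  1.66] turn [-0.0008 -0.0006 -0.0029] gap 0.016659418767530295 F tool [-0.87 -0.35  0.49] t 27.2 pos [0.5452 0.0512 0.3176]
```

Rim is at ~0.1105, already around the head with no contact force. Continue.

Call:
carry_out(
  plan=[
    [[0, 0.04, 0.4], [0, 0, 0]],
    [[0, 0, 0.4], [0, 0, 0]],
    [[0, 0, 0.3], [0, 0, 0]],
    [[0, 0, 0.2], [0, 0, 0]],
    [[0, 0, 0], [0, 0, 0]],
  ],
)

```text
time_s: 27.82
ee_pos: [0.5453, 0.0517, 0.3052]
tool_rot: [[-0.982, -0.188, 0.001], [-0.188, 0.982, -0.001], [-0.0, -0.001, -1.0]]
ft_force: [-1.0, -0.7, -0.8]
finger_gap: 0.0169
```

```bash
python3 - <<'E'
from h import *
togo([.5453,.0518,.301],.192)
E
```

```text
shift cm [-0.    0.01  0.42] turn [-0.001   0.0004 -0.0028] gap 0.016923230091942326 F tool [ 1.07 -0.49  0.77] t 27.825 pos [0.5453 0.0517 0.3052]
```

Call:
carry_out(
  plan=[
    [[0, 0, 0.15], [0, 0, 0]],
    [[0, 0, 0.1], [0, 0, 0]],
    [[0, 0, 0.05], [0, 0, 0]],
    [[0, 0, 0.05], [0, 0, 0]],
    [[0, 0, 0], [0, 0, 0]],
    [[0, 0, 0], [0, 0, 0]],
  ],
)

```text
time_s: 28.58
ee_pos: [0.5454, 0.0517, 0.302]
tool_rot: [[-0.982, -0.188, 0.001], [-0.188, 0.982, -0.001], [-0.001, -0.001, -1.0]]
ft_force: [-0.0, 0.6, -1.0]
finger_gap: 0.0169
```

```bash
python3 - <<'E'
from h import *
togo([.5453,.0518,.301],.192)
E
```

```text
shift cm [0.01 0.02 0.1 ] turn [-0.0011  0.0009 -0.0028] gap 0.016941955959509467 F tool [-0.07  0.6   0.97] t 28.575 pos [0.5454 0.0517 0.302 ]
```

Call:
carry_out(
  plan=[
    [[0, 0, 0.07], [0, 0, 0]],
    [[0, 0, 0.07], [0, 0, 0]],
    [[0, 0, 0], [0, 0, 0]],
    [[0, 0, 0], [0, 0, 0]],
  ],
)

```text
time_s: 29.08
ee_pos: [0.5455, 0.0516, 0.3008]
tool_rot: [[-0.982, -0.188, 0.001], [-0.188, 0.982, -0.001], [-0.001, -0.001, -1.0]]
ft_force: [-0.6, -0.2, 1.7]
finger_gap: 0.017
```

```bash
python3 - <<'E'
from h import *
togo([.5453,.0518,.301],.192)
E
```

```text
shift cm [ 0.02  0.02 -0.02] turn [-0.0012  0.0012 -0.0028] gap 0.01698023404147999 F tool [ 0.6  -0.12 -1.73] t 29.075 pos [0.5455 0.0516 0.3008]
```

Call:
carry_out(
  plan=[
    [[0, 0, 0], [0, 0, 0]],
    [[0, 0, 0], [0, 0, 0]],
    [[0, 0, 0], [0, 0, 0]],
    [[0, 0, 0], [0, 0, 0]],
  ],
  jaw=4.5,
)

```text
time_s: 29.58
ee_pos: [0.5454, 0.0516, 0.3004]
tool_rot: [[-0.982, -0.188, 0.001], [-0.188, 0.982, -0.001], [-0.001, -0.001, -1.0]]
ft_force: [0.4, 0.1, 0.1]
finger_gap: 0.0455
```

Call:
carry_out(
  plan=[
    [[0, 0, -1], [0, 0, 0]],
    [[0, 0, -2], [0, 0, 0]],
    [[0, 0, -4], [0, 0, 0]],
    [[0, 0, -4], [0, 0, 0]],
    [[0, 4, -1], [0, 0, 0]],
    [[0, 5, 0], [0, 0, 0]],
    [[0, 5, 0], [0, 0, 0]],
    [[0, 5, 0], [0, 0, 0]],
    [[0, 0, 0], [0, 0, 0]],
    [[0, 0, 0], [0, 0, 0]],
  ],
)

```text
time_s: 30.82
ee_pos: [0.5095, 0.2383, 0.4208]
tool_rot: [[-0.982, -0.189, 0.002], [-0.189, 0.982, -0.002], [-0.001, -0.002, -1.0]]
ft_force: [0.1, 0.3, 0.1]
finger_gap: 0.0448
```

```bash
python3 - <<'E'
from h import *
togo([.5453,.0518,.301],.192)
capview('pics/s7.png')
E
```

```text
shift cm [  0.03 -18.96  12.02] turn [-0.0018  0.0015 -0.0021] gap 0.04480456330114254 F tool [-0.18  0.27 -0.09] t 30.825 pos [0.5095 0.2383 0.4208]
cap axis [0.54744188 0.05373937] z 0.09400642268898247 0.1586136950559154 283
```

View pics/s7.png

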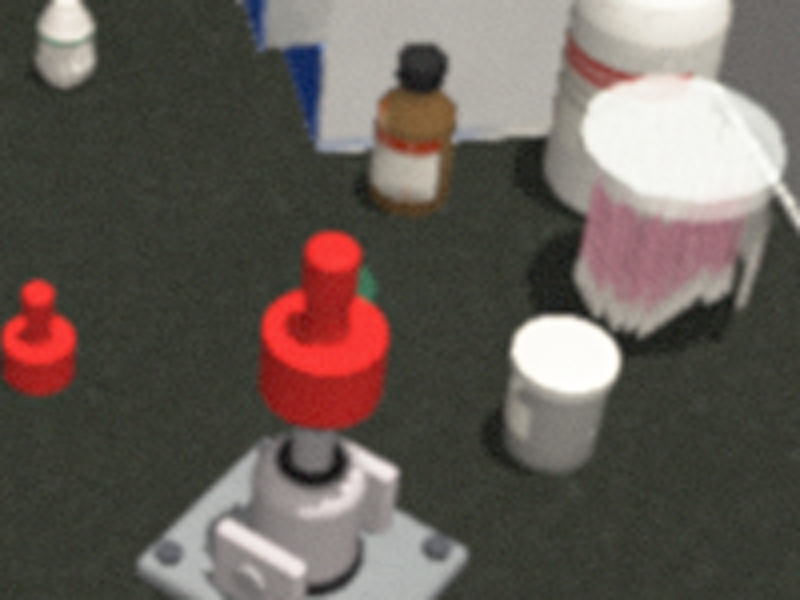

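The cap (red, centre ~(325,370)) sits upright on the right-hand head, rim at z ≈ 0.094, and nothing else has shifted. Handing in.

```bash
python3 -c "
from h import *
print(ctrl.finish_job())"
```

```text
the job is handed in; nothing more can be done
None
```

The right-hand spindle is the worn one. The red cap now sits on its head, released, and the job is handed in at about 31 s on the robot's clock. `finish_job` gives no verdict, so the result below rests on my own checks.

**Rocking (left-hand unit first, each left then right, peak push as measured):**

| Unit | Push left | Push right | Free play |
|---|---|---|---|
| Left-hand | about 8.6 N | about 7.2 N | within about 1 mm; sprang back to where it started |
| Right-hand | about 7.3 N | about 9.5 N | about 5.5 mm either way before its stop; stayed where left |

- **Hold times:** Each push was held for half a second.
- **Force noise:** The force reading is noisy by about 1 N.
- **Upward force:** The left-hand unit's first push also showed about 6 N of upward force, probably the pad rubbing on the head. I still read enough sideways load there.

**Capping:** I pushed the worn head back upright, then lowered the larger red cap over it with about 2 N of contact. In the last side view the cap is upright with its rim at z ≈ 0.094 m, which is the seated height. Its axis is within about 0.5 mm of the head's axis.

**Disagreement:** On the left-hand unit, the touch and camera positions of the head differed by nearly 3 mm, somewhat more than the stated 2 mm calibration. On the right-hand unit they differed by less than 1 mm.

**Bystanders:** The arm never came near them. In the last side view the silver objective stood unmoved and the green specimen was partly hidden behind the cap. The grey disc was out of that crop, so I last saw it in place in the earlier top view. I did not measure their final positions.

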